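# Put a cuvette box through the sprung flap of the return lane

### The job

Put away the small dark cuvette box that lies between the blue tube rack and the spectrophotometer in the open return lane at the back of the bench: set it down flat and lengthways in the open loading end and let go of it, then push it along the lane floor through the sprung flap (not over it) until it meets the black end stop. Press it home there with a steady push of about 10 N for a second, never more than 20 N, then withdraw so that the flap swings shut behind it. Leave the amber bottle, the dish and the vial as they stand.

Things in the scene. Friction and masses are not known exactly. Their poses are not given: they have to be found in the camera images.
- cell_box: closed dark cuvette box with a small white label on top, between the blue tube rack and the spectrophotometer (a like box far to the left stays), 45 x 62 x 27 mm, about 0.07 kg, lid does not open; origin at the centre of its underside, its own y along the 62 mm length, x across the 42 to 45 mm width, z up. Flat ends at y = +-31 mm
- lane: fixed open-topped lane, sheet aluminium on grey base, 322 mm long. Origin on the bench at the gate line, x along the lane in the push direction, y left, z up. Floor z = 4 mm, wall tops z = 38 mm. Loading end: x = -126 mm (open mouth) to 0, inside y = -24 to +24 mm, walls 5 mm. Bay behind the gate: x = 0 to 187 mm, y = -24 to +34 mm. Open above
- bay_mid (a point): point on the bay floor at lane x = 147, y = 0, z = 4 mm: the middle of the span where the end stop may be. The stop is a rigid black block, 18 x 34 x 26 mm with a thumb screw, fixed across the lane; its face is set anew each time at lane x = 130 to 165 mm and is not measured: feel for it slowly. Box home: front end on that face, pushed from behind by the fingers with 7 to 15 N for 0.5 s, at rest
- load_spot (a point): centre of the loading end, on the lane floor at lane x = -70, y = 0, z = 4 mm: the box set down centred here, its length along the lane, leaves room for fingers before and behind it
- flap (a joint): steel flap 51 mm long, z = 7 to 37 mm, across the gate on an upright hinge at lane x = 0, y = +29 mm; 0 = shut, grows as its free end swings into the bay, stop at 1.55 rad; never swings outwards. A spring shuts it with 0.03 N m when shut, 0.09 N m wide open; pushing a box through takes about 2 to 8 N. It can shut once the box's rear end is past lane x = 55 mm and the fingers are out
- amber_bottle: bystander, loose amber bottle with a black cap, 56 mm across, 108 mm tall, origin under its centre
- dish: bystander, loose clear dish, 90 mm across, 15 mm high, origin under its centre
- spare_vial: bystander, loose glass vial, 15 mm across, 47 mm tall, origin under its centre
There are look-alikes about, which are no part of the job. There is more than one size of the cell_box; the job needs the largest.

How it is judged (in metres and radians):
On the way, in this order (a step that is already met when the one before it is completed fails the run):
1. the box lies flat and lengthways in the loading end, before the shut flap, let go (y of cell_box in the frame of lane between -0.012 and 0.022 m and z of cell_box in the frame of lane below 0.01 m and angle between the y axis of cell_box and the x axis of lane, either way round below 0.2 rad and x of cell_box in the frame of lane between -0.115 and -0.025 m and contact force between the fingers and cell_box below 0.2 N and linear speed of cell_box below 0.02 m/s and value of joint flap below 0.1 rad), for 0.1 s.
2. the box is passing the gate along the floor with the flap pushed wide open (y of cell_box in the frame of lane between -0.012 and 0.022 m and z of cell_box in the frame of lane below 0.01 m and value of joint flap above 0.8 rad and x of cell_box in the frame of lane between 0 and 0.085 m), for 0.05 s.
3. the box is pressed home on the end stop: in the bay, at rest under a push of 7 to 15 N from the fingers behind it, for 0.5 s (y of cell_box in the frame of lane between -0.012 and 0.022 m and z of cell_box in the frame of lane below 0.01 m and x of cell_box in the frame of lane above 0.094 m and contact force between the fingers and cell_box between 7 and 15 N and horizontal distance between the grasp point and cell_box above 0.036 m and linear speed of cell_box below 0.004 m/s), for 0.5 s.
At the end, for the whole second after the job is handed in: the box lies flat (underside within 6 mm of the lane floor) and lengthways (within 0.2 rad) in the bay, left where it was pressed home, its centre at lane x = 94 to 139 mm (31 mm before the end stop), at rest and let go; the flap is shut to within 0.08 rad and still (y of cell_box in the frame of lane between -0.012 and 0.022 m and z of cell_box in the frame of lane below 0.01 m and angle between the y axis of cell_box and the x axis of lane, either way round below 0.2 rad and x of cell_box in the frame of lane between 0.094 and 0.139 m and value of joint flap below 0.08 rad and velocity of joint flap below 0.1 rad/s and linear speed of cell_box below 0.01 m/s and contact force between the fingers and cell_box below 0.1 N and contact force between the arm and lane below 0.1 N); the robot touches nothing.
It fails at once if the fingers push the box with more than 20 N once it is past the gate (contact force between the fingers and cell_box above 20 N and x of cell_box in the frame of lane above 0.03 m and y of cell_box in the frame of lane between -0.05 and 0.06 m).
It fails at once if the box is lifted over the flap or into the bay from above (x of cell_box in the frame of lane between -0.02 and 0.18 m and y of cell_box in the frame of lane between -0.05 and 0.06 m and z of cell_box in the frame of lane above 0.02 m).
It fails at once if the amber bottle, the dish or the vial is shifted by more than 15 mm (distance of any of amber_bottle, dish, spare_vial from where it was at the start of the episode above 0.015 m).
It also fails if it takes over 67 s, if anything falls off the work surface, if the arm or the gripper's body presses on something with over 40 N, if the wrist force passes 120 N, or if a joint passes its speed limit or range.

### The arm

A 6-joint arm with a two-finger parallel gripper is mounted at the origin on the work surface; the furniture and walls round the work are solid. World frame = base frame: x ahead of the robot, y to its left, z up, the work surface at z = 0. Lengths are in mm, angles in rad, forces in N, time in s.
With the tool pointing down it reaches from about 350 to 875 mm from the base axis. Payload 4.2 kg.
Tool frame: the origin (TCP) lies at the very end of the fingers, on their centre line; the grasp point (between the pads) lies 19 mm behind it; z points along the fingers, y is the line along which they close (so a half turn about z gives the same grasp; the last joint's range is limited). The gripper opens to 85 mm and grips with 20 to 120 N. Pads are 22 mm wide; open, the fingers measure 114 mm over their backs; the gripper's body (76 mm by 85 mm) begins 54 mm behind the grasp point. The pads swing forward as they close: fully open they stand 13 mm farther back than shut.
Start: joints at [1.536, 0.385, 0.008, 0, -1.194, -0.259], TCP at [180.962, 598.207, 231.312] pointing down, gripper open.
Joint ranges: [-3.14, 3.14], [-1.21, 2.06], [-1.07, 1.41], [-3.16, 2.05], [-2.99, -0.16], [-3.1, 3.1]. Speed limits (rad/s): [2.79, 2.79, 3.14, 3.14, 3.14, 3.14].

### API

Orientations are given as a unit quaternion [x, y, z, w].
In Python, from bench import read_state, get_image, camera_model, job_done gives the robot as it stands.
- The arm moves only by the shell command python3 -m handwheel 'ROWS'. ROWS is JSON, a list of rows, each a list of 7 numbers: the shift along the tool's x, y, z in m, then the turn, a rotation vector about the tool's x, y, z in rad, then the gripper's target within -1 to 1 (fully open at 1, half-way at 0, shut at -1). In form: [[dx, dy, dz, wx, wy, wz, jaw], ...]. A call has 1 to 10 rows; each row is the pose to reach, as a shift and turn from the pose commanded when the call began, along the tool's axes at that moment; what a row does not reach only later rows make up. A row lasts 1/8 s, in which the tool goes at most 62.5 mm and 10.7 degrees, less where a joint would pass 70% of its speed; a pose out of reach is approached as far as the arm can. A call with a gripper value outside its range is refused whole. The fingers move at their own pace and stop on an object; the grip force is fixed at half the most. Time passes only in rows, so rows that repeat a pose let the fingers close. It gives the time, the measured TCP pose, the force, the opening and the grip force at its end, in the units of the state.
- read_state(): the state, without advancing time (a new reading comes with each control period).
- get_image(name): name is "side" or "top" or "wrist"; returns (picture, depth): 480x640x3 uint8, blue, green, red; 480x640 float32, mm along the optical axis (not along the pixel's ray), 0 where there is no reading.
- camera_model(name): a dict with "K" (3x3 intrinsics, pixels), "rvec" (rotation vector, rad) and "tvec" (3), from world to camera coordinates, as OpenCV has them; the wrist camera has in their place "hand_eye" (4x4, takes a point from camera to tool coordinates, whose origin is the TCP and whose axes are the flange's). Camera axes: x right, y down, z forward; pixel columns grow to the right and rows downward; lengths in mm; the calibration is good to about 2 mm. A picture is of the moment at which its call begins: read the wrist's pose just before it. camera_model takes no time and is no camera call.
- job_done(): hands the job in; it is judged then, once.
The state is a dict: "clock": time; "joints": joint angles; "joint_vel": joint speeds; "joint_efforts": joint torques, N m; "position": TCP position; "ee_rot": TCP orientation; "contact_force": force on the tool from outside, world axes, zero at the start; "wrist_torque": the same for the moment, N m; "gripper_width": finger opening in mm; "grasp_force": force on a finger pad.
Only numpy, scipy, OpenCV 4.12 (cv2) and the standard library are available. Lean on these libraries where they do the work, as an engineer would, in place of code of your own. Each camera call takes 0.05 s, during which the arm holds its last target. There are 200 camera calls.

## Working session

There is one attempt and no reset: what is moved stays moved. The work goes in short steps, Python scripts to look and compute and a shell command to move; the robot and the scene stay as the last step left them, time stands still between calls to the robot, and variables do not carry over. Pictures are saved under pics/ and viewed, at most 10 in all, crops included, and the job is handed in when it is done.

```bash
mkdir -p pics; cat > h.py <<'E'
import numpy as np,cv2
from scipy.spatial.transform import Rotation as R
from bench import read_state,get_image,camera_model
def T_wc(name,s=None):
    m=camera_model(name);T=np.eye(4)
    if name=='wrist':
        W=np.eye(4);W[:3,:3]=R.from_quat(s['ee_rot']).as_matrix();W[:3,3]=s['position']
        return W@np.array(m['hand_eye']),np.array(m['K'])
    T[:3,:3]=cv2.Rodrigues(np.array(m['rvec'],float))[0];T[:3,3]=np.array(m['tvec']).ravel()
    return np.linalg.inv(T),np.array(m['K'])
def ray(T,K,uv,z):
    d=T[:3,:3]@np.linalg.inv(K)@np.array([uv[0],uv[1],1.]);o=T[:3,3]
    return o+d*(z-o[2])/d[2]
def pts(T,K,dep):
    v,u=np.mgrid[:480,:640];p=np.stack([(u-K[0,2])/K[0,0]*dep,(v-K[1,2])/K[1,1]*dep,dep],-1)
    return p@T[:3,:3].T+T[:3,3]
E
python3 - <<'E'
from h import *
s=read_state();print(s)
for n in('top','side','wrist'):
    im,d=get_image(n);cv2.imwrite(f'pics/{n}0.png',im);np.savez(f'{n}0.npz',im=im,d=d)
    T,K=T_wc(n,s);print(n,T.round(2).tolist(),K.tolist())
E
```

```text
{'clock': 0.0, 'joints': array([ 1.53559585e+00,  3.85588890e-01,  6.59487013e-03, -4.76455551e-04,
       -1.19397989e+00, -2.58625780e-01]), 'joint_vel': array([ 0.00069976, -0.00108803,  0.00146458, -0.00014669, -0.00044371,
        0.0004937 ]), 'joint_efforts': array([ 2.10531198e-04, -3.92294168e+01,  1.88400006e+01,  4.18600693e+00,
       -4.65974532e-03,  3.01854861e-06]), 'position': array([180.81367103, 597.65996377, 230.19328751]), 'ee_rot': array([ 9.89214181e-01, -1.46472076e-01, -9.86591218e-05,  1.10668903e-03]), 'contact_force': array([0.49959782, 0.11090132, 0.93288972]), 'wrist_torque': array([-0.00834366,  0.01256198, -0.00214333]), 'grasp_force': 0.0, 'gripper_width': 85.47587360825648}
top [[0.01, -0.99, 0.13, 348.24], [-1.0, -0.0, 0.02, 195.58], [-0.02, -0.13, -0.99, 1047.0], [0.0, 0.0, 0.0, 1.0]] [[447.4357733818857, 0.0, 327.86153474352085], [0.0, 447.4357733818857, 237.0393443723885], [0.0, 0.0, 1.0]]
side [[-0.94, -0.17, 0.28, 246.47], [-0.33, 0.46, -0.83, 930.34], [0.01, -0.87, -0.49, 441.6], [0.0, 0.0, 0.0, 1.0]] [[459.489123658991, 0.0, 321.3099161151691], [0.0, 459.489123658991, 241.5139479700272], [0.0, 0.0, 1.0]]
wrist [[-0.29, -0.92, -0.25, 245.33], [-0.96, 0.28, 0.08, 579.4], [0.0, 0.27, -0.96, 373.99], [0.0, 0.0, 0.0, 1.0]] [[418.3509799886235, 0.0, 315.4845542699091], [0.0, 418.3509799886235, 237.13757484693946], [0.0, 0.0, 1.0]]
```

View pics/top0.png

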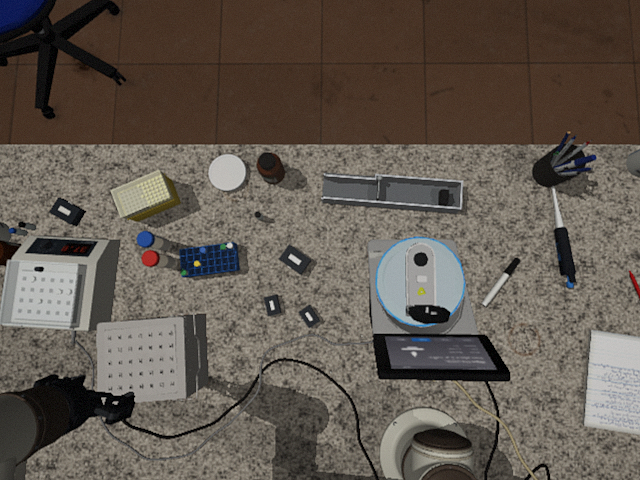

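View pics/side0.png

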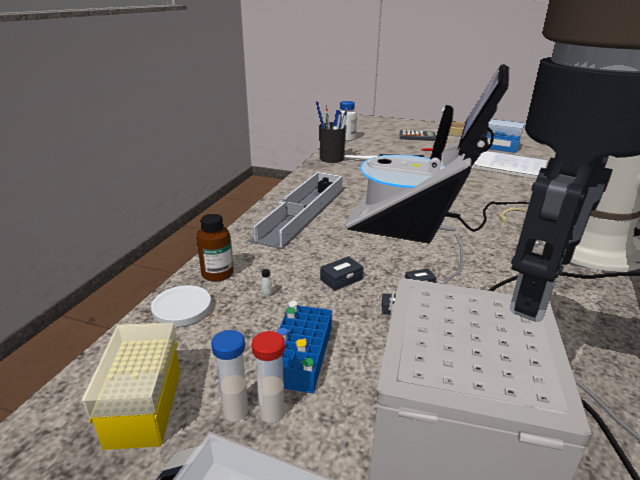

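The top view shows the large target box at (295,260), with two smaller look-alikes at (272,305) and (309,316). The lane runs from its mouth at (322,190) past the gate at (378,190) to (464,195), with the stop at (446,197). The bottle is at (270,167), the dish at (227,173) and the vial at (259,216).

```bash
python3 - <<'E'
from h import *
z=np.load('top0.npz');im,d=z['im'],z['d'];T,K=T_wc('top')
P=pts(T,K,d);H=P[...,2]
print('bench z',np.median(H[225:245,330:360]))
# boxes
g=im.max(2)
for (u,v,r) in((295,260,28),(272,305,18),(309,316,17)):
    m=np.zeros(g.shape,np.uint8);m[v-r:v+r,u-r:u+r]=((H>14)&(H<45))[v-r:v+r,u-r:u+r]
    n,l,st,c=cv2.connectedComponentsWithStats(m);k=1+st[1:,4].argmax()
    q=P[l==k];zt=np.median(q[:,2]);q=q[abs(q[:,2]-zt)<4][:,:2].astype(np.float32)
    print('box',cv2.minAreaRect(q),zt,len(q))
# lane walls
m=np.zeros(g.shape,bool);m[165:222,312:475]=(H>30)[165:222,312:475]&(H<50)[165:222,312:475]
q=P[m];rc=cv2.minAreaRect(q[:,:2].astype(np.float32));print('lane',rc,cv2.boxPoints(rc),np.median(q[:,2]),m.sum())
for n,(u,v) in dict(bottle=(268,160),dish=(227,173),vial=(257,213)).items(): print(n,P[v,u])
a=cv2.resize(im[160:335,240:480],None,fx=3.3,fy=3.3,interpolation=cv2.INTER_CUBIC);cv2.imwrite('pics/c1.png',a)
E
```

```text
bench z 0.6116638846129945
box ((425.70635986328125, 294.0354309082031), (62.246917724609375, 44.02055358886719), 54.91499328613281) 27.192345961339015 477
box ((321.9308776855469, 344.2912292480469), (43.947452545166016, 30.335121154785156), 14.597352981567383) 19.733664739050937 251
box ((297.2578430175781, 260.00396728515625), (43.72052001953125, 31.009445190429688), 35.8436393737793) 19.727253911791763 249
lane ((587.5109252929688, 69.93524169921875), (321.6211242675781, 70.61412811279297), 85.83846282958984) [[540.62714 -87.88914]
 [611.0551  -93.01351]
 [634.3947  227.75961]
 [563.96674 232.884  ]] 37.67390099526892 1018
bottle [635.78833381 345.64294439 108.7837226 ]
dish [632.05945755 457.28652045  16.73978876]
vial [529.92671269 377.23110043  49.28669694]
```

View pics/c1.png

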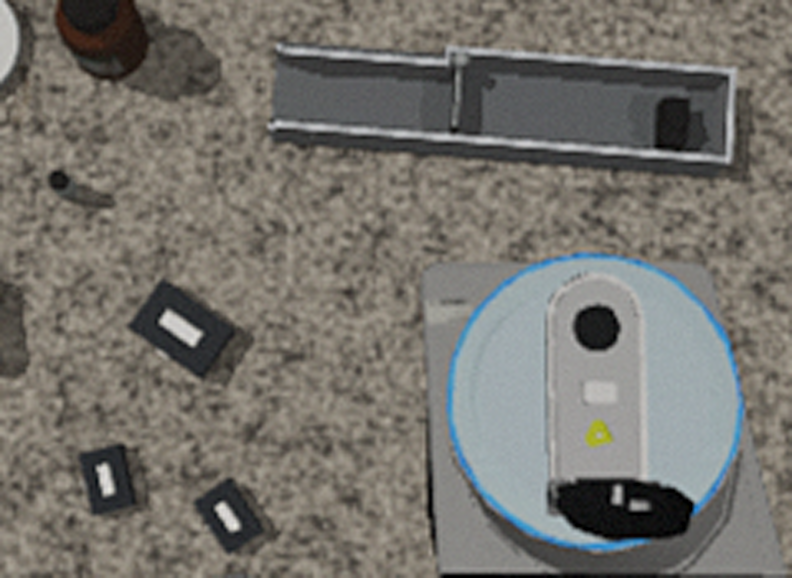

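```bash
python3 -m handwheel '[[0.03,0.02,0,0,0,0.03,1],[0.08,0.055,0,0,0,0.08,1],[0.125,0.085,0,0,0,0.13,1],[0.17,0.115,0,0,0,0.18,1],[0.215,0.145,0,0,0,0.23,1],[0.26,0.175,0.01,0,0,0.28,1],[0.3,0.203,0.03,0,0,0.318,1],[0.322,0.2195,0.06,0,0,0.318,1],[0.322,0.2195,0.08,0,0,0.318,1],[0.322,0.2195,0.08,0,0,0.318,1]]'
cat > look.py <<'E'
from h import *
import sys
def look(n):
    s=read_state();im,d=get_image('wrist');T,K=T_wc('wrist',s);cv2.imwrite(f'pics/{n}.png',im);np.savez(f'{n}.npz',im=im,d=d,T=T,K=K)
    return s,im,d,T,K
def rel(s,w,ang=None):
    Rm=R.from_quat(s['ee_rot']).as_matrix();o=[Rm.T@(np.array(w)-s['position'])]
    y=Rm[:2,1];a=np.degrees(np.arctan2(y[1],y[0]))
    if ang is not None: o.append(-np.radians((ang-a+90)%180-90))
    return o
E
python3 - <<'E'
from look import *
s,im,d,T,K=look('w1');print(s['position'],s['contact_force'],s['clock'])
P=pts(T,K,d);H=P[...,2]
m=((H>20)&(H<33)&(d>0)&(np.hypot(P[...,0]-425,P[...,1]-294)<60)).astype(np.uint8)
n,l,st,c=cv2.connectedComponentsWithStats(m);k=1+st[1:,4].argmax()
q=P[l==k];rc=cv2.minAreaRect(q[:,:2].astype(np.float32));b=cv2.boxPoints(rc)
e=max((b[1]-b[0],b[2]-b[1]),key=np.linalg.norm);ang=np.degrees(np.arctan2(e[1],e[0]))
print(rc,ang%180,np.median(q[:,2]),len(q));print(rel(s,[*rc[0],2],ang))
z=np.load('top0.npz');T,K=T_wc('top');P=pts(T,K,z['d']);print('spectro max h',[(v,P[v:v+20,368:510,2].max().round(),P[v,440,0].round()) for v in range(225,385,20)])
E
```

```text
clock: 1.4
position: [425.0, 293.6, 149.7]
ee_rot: [0.953, -0.302, -0.001, 0.002]
contact_force: [0.6, 0.5, 0.2]
gripper_width: 85.4
grasp_force: 0.0
[425.01155345 293.56840404 149.73442779] [0.61528959 0.45958495 0.17129809] 1.4
((426.2330627441406, 294.3861999511719), (62.043487548828125, 45.03447723388672), 55.13198471069336) 55.13197 28.015035946836463 6043
[array([  0.59471709,  -2.00106783, 147.72699167]), np.float64(-0.004279411500944939)]
spectro max h [(225, np.float64(1047.0), np.float64(512.0)), (245, np.float64(1047.0), np.float64(452.0)), (265, np.float64(1047.0), np.float64(410.0)), (285, np.float64(1047.0), np.float64(368.0)), (305, np.float64(1047.0), np.float64(328.0)), (325, np.float64(1047.0), np.float64(288.0)), (345, np.float64(1047.0), np.float64(261.0)), (365, np.float64(1047.0), np.float64(236.0))]
```

View pics/w1.png

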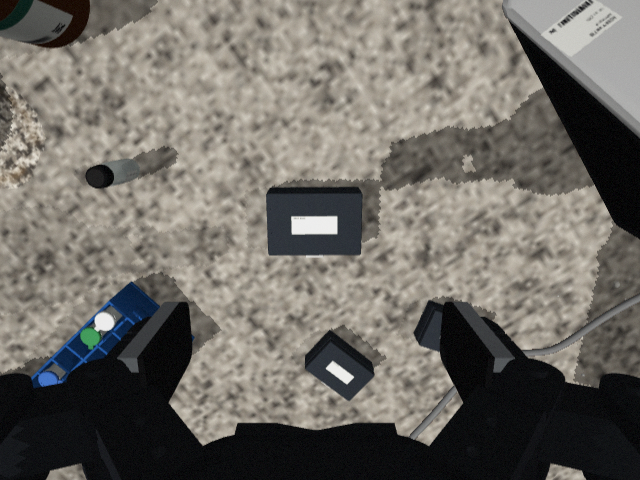

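The box sits centred at (315,221) between the open fingers, which have clear bench on both sides. I'll descend and grip.

```bash
python3 -m handwheel '[[0.0006,-0.0015,0.03,0,0,-0.004,1],[0.0006,-0.0015,0.075,0,0,-0.004,1],[0.0006,-0.0015,0.11,0,0,-0.004,1],[0.0006,-0.0015,0.135,0,0,-0.004,1],[0.0006,-0.0015,0.147,0,0,-0.004,1],[0.0006,-0.0015,0.147,0,0,-0.004,1]]'
python3 -m handwheel '[[0,0,0,0,0,0,-0.1],[0,0,0,0,0,0,-0.3],[0,0,0,0,0,0,-0.3],[0,0,0,0,0,0,-0.3],[0,0,0,0,0,0,-0.3],[0,0,0,0,0,0,-0.3]]'
```

```text
clock: 2.2
position: [427.1, 296.3, 4.5]
ee_rot: [0.954, -0.299, 0.0, -0.0]
contact_force: [0.0, -0.3, 0.3]
gripper_width: 85.2
grasp_force: 0.0
clock: 2.95
position: [427.7, 296.8, 6.0]
ee_rot: [0.954, -0.299, 0.001, -0.001]
contact_force: [-1.2, 0.8, 6.7]
gripper_width: 60.5
grasp_force: 66.3
```

```bash
python3 -m handwheel '[[0,0,-0.02,0,0,0,-0.3],[0,0,-0.06,0,0,0,-0.3],[0,0,-0.1,0,0,0,-0.3],[0.03,0.001,-0.11,0,0,-0.08,-0.3],[0.075,0.003,-0.11,0,0,-0.2,-0.3],[0.12,0.004,-0.11,0,0,-0.33,-0.3],[0.165,0.006,-0.11,0,0,-0.45,-0.3],[0.195,0.007,-0.11,0,0,-0.535,-0.3],[0.203,0.007,-0.11,0,0,-0.535,-0.3],[0.203,0.007,-0.11,0,0,-0.535,-0.3]]'
python3 - <<'E'
from look import *
s,im,d,T,K=look('w2');print(s['position'],s['gripper_width'],s['clock'])
E
```

```text
clock: 4.2
position: [589.4, 173.8, 114.2]
ee_rot: [0.999, -0.037, -0.0, -0.0]
contact_force: [0.1, -0.4, -1.5]
gripper_width: 60.8
grasp_force: 65.5
[589.36143144 173.84370134 114.19217607] 60.81240877024525 4.2
```

View pics/w2.png

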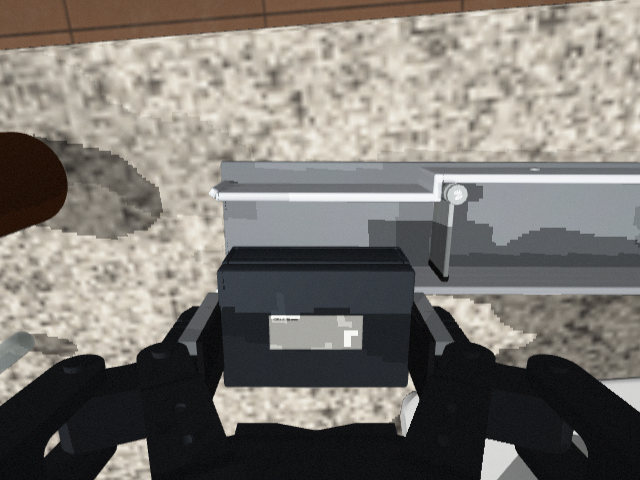

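The box hangs between the fingers with its top at (315,328). The lane's left wall runs from the mouth post (215,190) to the hinge (455,193), and the shut flap is at (445,240).

```bash
python3 - <<'E'
from look import *
z=np.load('w2.npz');im,d,T,K=z['im'],z['d'],z['T'],z['K'];s=read_state()
P=pts(T,K,d);H=P[...,2]
X,Y=P[...,0],P[...,1]
m=((H>100)&(H<150)&(np.hypot(X-590,Y-175)<50)&(np.arange(480)[:,None]<390)&(np.arange(640)[None]>200)&(np.arange(640)[None]<430))
hz=np.median(H[350:380,240:390]);print('box top z',hz)
q=P[(abs(H-hz)<3)&m];rc=cv2.minAreaRect(q[:,:2].astype(np.float32));print('box',rc,len(q));print(cv2.boxPoints(rc))
# left wall top of loading end: y=24..29, bay left 34..39, right wall -29..-24
w=(H>34)&(H<42)&(d>0)
for n,(u0,u1,v0,v1) in dict(loadL=(225,425,180,210),bayL=(470,640,165,195),bayR=(470,640,280,305)).items():
    mm=np.zeros_like(w);mm[v0:v1,u0:u1]=w[v0:v1,u0:u1];q=P[mm]
    l=cv2.fitLine(q[:,:2].astype(np.float32),cv2.DIST_HUBER,0,.01,.01).ravel()
    n_=np.array([-l[1],l[0]]);n_*=np.sign(n_[0]);c=(q[:,:2]-l[2:])@n_
    print(n,l,'ang',np.degrees(np.arctan2(l[1],l[0])),'x at y=175:',l[2]+(175-l[3])*l[0]/l[1],'spread',np.percentile(c,[1,50,99]),np.median(q[:,2]),len(q))
h=ray(T,K,(455,192),40);print('hinge',h,'mouth',ray(T,K,(213,191),38))
fl=ray(T,K,(441,275),37);print('flap free end',fl)
print(R.from_quat(s['ee_rot']).as_matrix().round(4))
E
```

```text
box top z 136.143807532536
box ((590.7962646484375, 174.92514038085938), (73.54568481445312, 44.44734573364258), 85.6814956665039) 23222
[[565.86664 139.93016]
 [610.1878  136.58324]
 [615.7259  209.92012]
 [571.4047  213.26704]]
loadL [7.5616308e-02 9.9713701e-01 6.1839905e+02 1.6824310e+02] ang 85.66336 x at y=175: 618.91144 spread [-2.79340527  0.01924436  2.11209877] 38.976985352489464 2092
bayL [7.7868782e-02 9.9696362e-01 6.1887085e+02 4.7832394e+01] ang 85.53392 x at y=175: 628.8034 spread [-2.80789099 -0.00321026  2.1718437 ] 38.97909509288036 1775
bayR [7.7767640e-02 9.9697149e-01 5.5610016e+02 4.1750664e+01] ang 85.539734 x at y=175: 566.49414 spread [-3.48465072 -0.0074711   1.66579029] 38.787879986306336 1847
hinge [615.58602862  99.45439401  40.        ] mouth [625.36379688 226.54289551  38.        ]
flap free end [568.45001841 105.70311148  37.        ]
[[ 9.973e-01 -7.340e-02 -5.000e-04]
 [-7.340e-02 -9.973e-01  1.000e-04]
 [-5.000e-04 -1.000e-04 -1.000e+00]]
```

```bash
python3 -m handwheel '[[0.002,0,0.02,0,0,0,-0.3],[0.002,0,0.045,0,0,0,-0.3],[0.002,0,0.06,0,0,0,-0.3],[0.002,0,0.062,0,0,0,-0.3],[0.002,0,0.062,0,0,0,-0.3]]'
cat > m3.py <<'E'
from look import *
s,im,d,T,K=look('w3');print(s['position'],s['clock'])
P=pts(T,K,d);H=P[...,2];w=(H>34)&(H<42)&(d>0)
print('box top z',np.median(H[350:380,240:390]))
c=[]
for v in range(480):
    r=w[v,:]; 
    if r[230:440].sum()>60: c.append(v)
print('wall rows',c)
a=cv2.resize(im[130:400,160:520],None,fx=2.2,fy=2.2);cv2.imwrite('pics/c3.png',a)
E
python3 m3.py
```

```text
clock: 4.88
position: [591.9, 174.4, 53.0]
ee_rot: [0.999, -0.036, 0.001, -0.0]
contact_force: [-0.6, -0.6, -0.6]
gripper_width: 60.7
grasp_force: 65.5
[591.91462005 174.44147919  53.00966532] 4.875
box top z 74.95372192002228
wall rows [222, 223, 224, 225, 226, 227, 228, 229, 230, 231, 232, 233, 234, 235, 236]
```

View pics/c3.png

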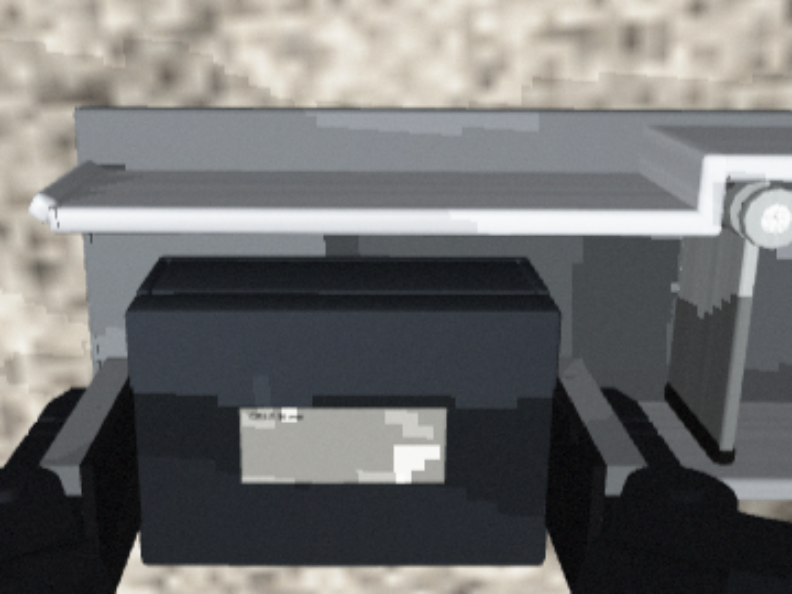

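The hovering box is parallel to the lane. Its top edges are at crop rows 308 and 565, the lower edge of its far side is at row 258, and the wall's inner edge is at row 234.

```bash
python3 - <<'E'
from h import *
z=np.load('w3.npz');im,T,K=z['im'],z['T'],z['K']
g=cv2.cvtColor(im,cv2.COLOR_BGR2GRAY).astype(float)
n=np.array([np.sin(np.radians(85.6)),-np.cos(np.radians(85.6))])
col=g[:,290:300].mean(1);dv=np.diff(col);print([(v,round(dv[v])) for v in range(200,400) if abs(dv[v])>8])
for nm,v,h in(('wall outer/top',224,38),('wall inner',236.4,38),('bottom',247.3,48),('lid rear',264,72),('top far',270,75),('top near',386.8,75)):
    print(nm,(ray(T,K,(316,v),h)[:2]-[591.91,174.44])@n)
for nm,u,v,h in(('rightwall inner',500,345,38),('hinge',513,229,40),('flap tip',490,338,37)):
    p=ray(T,K,(u,v),h);print(nm,p,(p[:2]-[591.91,174.44])@n)
E
```

```text
[(206, -10), (207, -21), (223, 33), (224, 52), (225, 28), (226, 12), (233, -10), (234, -32), (235, -36), (236, -11), (244, -11), (245, -41), (246, -48), (248, -15), (262, -14), (270, 13), (271, 12), (314, 74), (315, 65), (317, -12), (318, -45), (319, 32), (320, 16), (321, -30), (348, -58), (349, -72), (385, 11), (386, 62), (387, 56), (388, 9), (396, -8), (397, -8), (398, -9)]
wall outer/top 28.83532457342438
wall inner 23.817637769422124
bottom 22.345972668242084
lid rear 24.069992189731042
top far 23.14875702500428
top near -18.31324655667785
rightwall inner [562.50344204  99.21200916  38.        ] -23.548471198569725
hinge [613.69539006  97.2794298   40.        ] 27.64086706857364
flap tip [565.53701369 103.13801097  37.        ] -20.825039279286024
```

```bash
python3 -m handwheel '[[-0.0006,0.001,0.006,0,0,0,-0.3],[-0.0006,0.001,0.012,0,0,0,-0.3],[-0.0006,0.001,0.018,0,0,0,-0.3],[-0.0006,0.001,0.022,0,0,0,-0.3],[-0.0006,0.001,0.022,0,0,0,-0.3]]'
```

```text
clock: 5.55
position: [590.7, 172.8, 29.8]
ee_rot: [0.999, -0.036, -0.0, 0.0]
contact_force: [-0.4, 0.6, -0.8]
gripper_width: 60.5
grasp_force: 65.5
```

```bash
python3 -m handwheel '[[0,0,0.007,0,0,0,-0.3],[0,0,0.013,0,0,0,-0.3],[0,0,0.017,0,0,0,-0.3],[0,0,0.019,0,0,0,-0.3],[0,0,0.02,0,0,0,-0.3],[0,0,0.02,0,0,0,-0.3]]'
```

```text
clock: 6.3
position: [591.0, 173.0, 10.4]
ee_rot: [0.999, -0.036, 0.0, -0.0]
contact_force: [0.1, -0.7, -0.6]
gripper_width: 60.4
grasp_force: 65.5
```

```bash
python3 -m handwheel '[[0,0,0.001,0,0,0,-0.3],[0,0,0.002,0,0,0,-0.3],[0,0,0.002,0,0,0,-0.3]]'
```

```text
clock: 6.68
position: [591.2, 173.1, 10.0]
ee_rot: [0.999, -0.036, 0.001, -0.0]
contact_force: [-3.1, -1.4, 6.9]
gripper_width: 60.6
grasp_force: 66.3
```

```bash
python3 -m handwheel '[[0,0,0,0,0,0,0.6],[0,0,0,0,0,0,0.85],[0,0,0,0,0,0,0.85],[0,0,0,0,0,0,0.85],[0,0,-0.015,0,0,0,0.85],[0,0,-0.05,0,0,0,0.85],[0,0,-0.09,0,0,0,0.85],[0,0,-0.12,0,0,0,0.85],[0,0,-0.13,0,0,0,0.85],[0,0,-0.13,0,0,0,0.85]]'
python3 - <<'E'
from look import *
s,im,d,T,K=look('w4');print(s['position'])
E
```

```text
clock: 7.92
position: [590.9, 173.1, 138.8]
ee_rot: [0.999, -0.036, 0.0, -0.0]
contact_force: [-0.4, 0.2, 0.3]
gripper_width: 78.7
grasp_force: 0.0
[590.87870868 173.0517393  138.8425027 ]
```

View pics/w4.png

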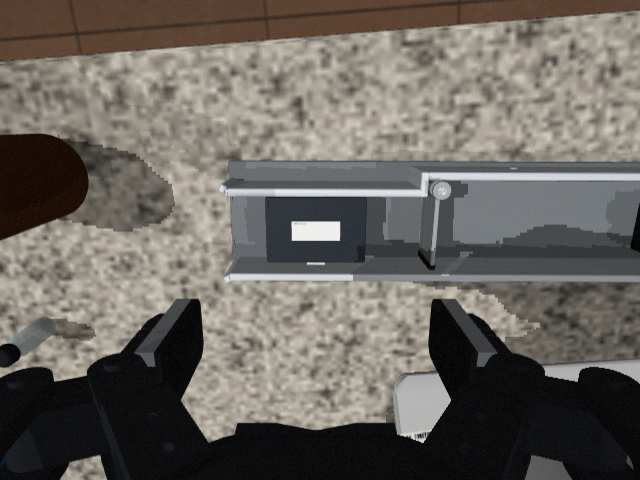

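The box lies flat and lengthways in the loading end at (316,230), well clear of the shut flap at (430,230). Next I shut the fingers, turn a quarter, and go in behind the box.

```bash
python3 -m handwheel '[[0.001,-0.01,0,0,0,0.17,0],[0.001,-0.025,0,0,0,0.35,-0.5],[0.001,-0.04,0,0,0,0.53,-1],[0.001,-0.054,0,0,0,0.71,-1],[0.001,-0.054,0,0,0,0.89,-1],[0.001,-0.054,0,0,0,1.07,-1],[0.001,-0.054,0,0,0,1.25,-1],[0.001,-0.054,0,0,0,1.43,-1],[0.001,-0.054,0,0,0,1.576,-1],[0.001,-0.054,0,0,0,1.576,-1]]'
python3 -m handwheel '[[0,0,0.03,0,0,0,-1],[0,0,0.06,0,0,0,-1],[0,0,0.08,0,0,0,-1],[0,0,0.08,0,0,0,-1]]'
python3 - <<'E'
from look import *
s,im,d,T,K=look('w5');print(s['joints'])
im2,_=get_image('side');cv2.imwrite('pics/s5.png',np.hstack([cv2.resize(im,(400,300)),cv2.resize(im2[120:340,180:473],(400,300))]))
E
```

```text
clock: 9.22
position: [595.1, 226.3, 136.4]
ee_rot: [-0.68, 0.734, 0.0, -0.002]
contact_force: [-0.4, 1.0, -0.5]
gripper_width: -0.1
grasp_force: 0.0
clock: 9.72
position: [594.3, 225.8, 55.5]
ee_rot: [-0.68, 0.734, 0.001, -0.003]
contact_force: [0.1, 0.7, 0.2]
gripper_width: -0.2
grasp_force: 0.0
[ 6.16993159e-01  5.69270392e-01 -1.66584918e-01 -4.34785098e-04
 -8.40931402e-01 -6.93080065e-01]
```

View pics/s5.png

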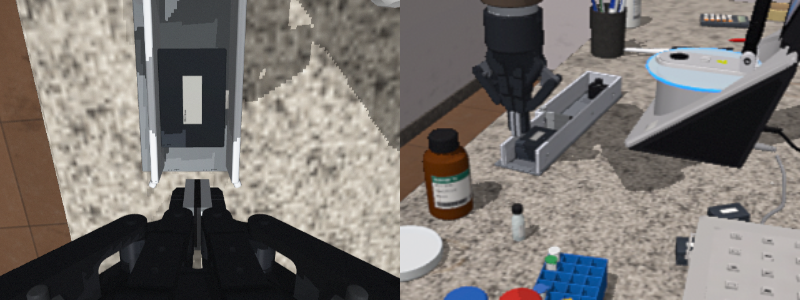

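The shut fingers are centred between the walls at the mouth (197,190 in the left panel), with the box ahead of them. I'll lower them.

```bash
python3 -m handwheel '[[0,0,0.015,0,0,0,-1],[0,0,0.03,0,0,0,-1],[0,0,0.042,0,0,0,-1],[0,0,0.045,0,0,0,-1],[0,0,0.045,0,0,0,-1]]'
python3 -m handwheel '[[0.003,0,0,0,0,0,-1],[0.008,0,0,0,0,0,-1],[0.013,0,0,0,0,0,-1],[0.018,0,0,0,0,0,-1],[0.023,0,0,0,0,0,-1],[0.028,0,0,0,0,0,-1],[0.033,0,0,0,0,0,-1]]'
```

```text
clock: 10.45
position: [595.9, 226.7, 13.0]
ee_rot: [-0.679, 0.734, -0.0, -0.0]
contact_force: [0.3, -0.6, 0.5]
gripper_width: -0.3
grasp_force: 0.0
clock: 11.32
position: [593.3, 193.6, 13.4]
ee_rot: [-0.679, 0.734, -0.0, 0.0]
contact_force: [0.2, 0.8, 1.3]
gripper_width: 0.3
grasp_force: 0.3
```

```bash
python3 -m handwheel '[[0.004,0,0.001,0,0,0,-1],[0.009,0,0.002,0,0,0,-1],[0.014,0,0.003,0,0,0,-1],[0.019,0,0.003,0,0,0,-1],[0.024,0,0.003,0,0,0,-1],[0.029,0,0.003,0,0,0,-1],[0.034,0,0.003,0,0,0,-1],[0.039,0,0.003,0,0,0,-1]]'
```

```text
clock: 12.32
position: [590.4, 155.6, 10.4]
ee_rot: [-0.679, 0.734, 0.0, 0.001]
contact_force: [-0.1, 4.8, -0.0]
gripper_width: 0.1
grasp_force: 2.0
```

```bash
python3 -m handwheel '[[0.005,0,0,0,0,0,-1],[0.01,0,0,0,0,0,-1],[0.015,0,0,0,0,0,-1],[0.02,0,0,0,0,0,-1],[0.025,0,0,0,0,0,-1],[0.03,0,0,0,0,0,-1],[0.035,0,0,0,0,0,-1],[0.04,0,0,0,0,0,-1]]'
python3 -m handwheel '[[0.004,0,0,0,0,0,-1],[0.008,0,0,0,0,0,-1],[0.012,0,0,0,0,0,-1],[0.016,0,0,0,0,0,-1],[0.02,0,0,0,0,0,-1],[0.024,0,0,0,0,0,-1],[0.028,0,0,0,0,0,-1],[0.032,0,0,0,0,0,-1]]'
python3 - <<'E'
from look import *
s,im,d,T,K=look('w6');cv2.imwrite('pics/s6.png',cv2.resize(np.hstack([im,get_image('top')[0][100:260,290:504].repeat(3,0).repeat(3,1)[:480,:640]]),(800,300)))
E
```

```text
clock: 13.32
position: [588.4, 123.9, 11.2]
ee_rot: [-0.679, 0.734, 0.002, 0.007]
contact_force: [-7.0, 28.4, -7.2]
gripper_width: -0.3
grasp_force: 1.8
clock: 14.32
position: [584.4, 82.8, 10.1]
ee_rot: [-0.679, 0.734, 0.0, -0.0]
contact_force: [-1.2, 1.9, -0.7]
gripper_width: 0.3
grasp_force: 0.7
```

View pics/s6.png

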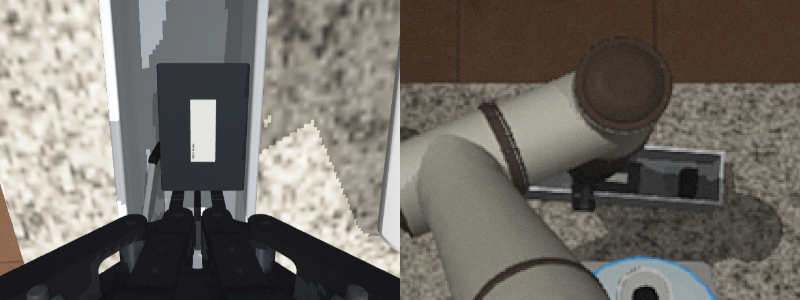

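The box is straight and through the gate, with the flap held open beside it at about (150,160). One spike to 28 N showed while it was passing the gate, at box x of about 22 mm, so I'll go slower from here.

```bash
python3 - <<'E'
from h import *
T,K=T_wc('top');e=np.array([-.0767,-.9971])
for z in(4,20,30):
    p=ray(T,K,(439.2,196),z);h=ray(T,K,(240+459/3.3,160+90/3.3),37);print(z,p,(p-h)[:2]@e)
E
python3 -m handwheel '[[0.003,0,0,0,0,0,-1],[0.006,0,0,0,0,0,-1],[0.009,0,0,0,0,0,-1],[0.012,0,0,0,0,0,-1],[0.015,0,0,0,0,0,-1],[0.018,0,0,0,0,0,-1]]'
```

```text
4 [580.51330838 -46.05392336   4.        ] 145.52376375083068
20 [576.95022413 -42.34724612  20.        ] 142.1011244364394
30 [574.72329648 -40.03057284  30.        ] 139.96197486494486
clock: 15.18
position: [583.4, 65.1, 10.4]
ee_rot: [-0.679, 0.734, -0.0, 0.0]
contact_force: [0.1, 1.7, -0.8]
gripper_width: -0.3
grasp_force: 1.0
```

```bash
python3 -m handwheel '[[0.0025,0,0,0,0,0,-1],[0.005,0,0,0,0,0,-1],[0.0075,0,0,0,0,0,-1],[0.01,0,0,0,0,0,-1],[0.0125,0,0,0,0,0,-1],[0.015,0,0,0,0,0,-1],[0.0175,0,0,0,0,0,-1],[0.019,0,0,0,0,0,-1]]'
python3 -m handwheel '[[0.001,0,0,0,0,0,-1],[0.002,0,0,0,0,0,-1],[0.003,0,0,0,0,0,-1],[0.004,0,0,0,0,0,-1]]'
```

```text
clock: 16.18
position: [581.6, 46.1, 10.2]
ee_rot: [-0.679, 0.734, 0.0, -0.0]
contact_force: [-0.9, 1.1, 0.7]
gripper_width: -0.1
grasp_force: 0.9
clock: 16.68
position: [581.8, 42.3, 10.5]
ee_rot: [-0.679, 0.734, -0.0, 0.0]
contact_force: [0.3, 0.7, 0.0]
gripper_width: 0.0
grasp_force: 0.2
```

```bash
for i in 1; do python3 -m handwheel '[[0.001,0,0,0,0,0,-1],[0.002,0,0,0,0,0,-1],[0.003,0,0,0,0,0,-1]]'; python3 -m handwheel '[[0.001,0,0,0,0,0,-1],[0.002,0,0,0,0,0,-1],[0.002,0,0,0,0,0,-1]]'; done
```

```text
clock: 17.05
position: [581.3, 39.4, 10.4]
ee_rot: [-0.679, 0.734, -0.0, 0.0]
contact_force: [-0.7, 1.3, 1.1]
gripper_width: -0.1
grasp_force: 0.3
clock: 17.42
position: [581.0, 37.2, 10.3]
ee_rot: [-0.679, 0.734, 0.0, -0.0]
contact_force: [0.5, -0.3, -0.4]
gripper_width: -0.3
grasp_force: 0.1
```

```bash
python3 -m handwheel '[[0.001,0,0,0,0,0,-1],[0.002,0,0,0,0,0,-1],[0.003,0,0,0,0,0,-1],[0.003,0,0,0,0,0,-1]]'
```

```text
clock: 17.92
position: [580.7, 34.2, 10.3]
ee_rot: [-0.679, 0.734, 0.0, -0.0]
contact_force: [-0.2, -0.1, -0.3]
gripper_width: -0.0
grasp_force: 0.0
```

```bash
python3 -m handwheel '[[0.001,0,0,0,0,0,-1],[0.002,0,0,0,0,0,-1],[0.002,0,0,0,0,0,-1]]'
```

```text
clock: 18.3
position: [580.6, 32.2, 10.3]
ee_rot: [-0.679, 0.734, 0.0, -0.0]
contact_force: [0.1, -0.1, -0.7]
gripper_width: -0.2
grasp_force: 0.0
```

```bash
python3 -m handwheel '[[0.001,0,0,0,0,0,-1],[0.002,0,0,0,0,0,-1],[0.003,0,0,0,0,0,-1]]'
```

```text
clock: 18.68
position: [580.5, 29.7, 10.3]
ee_rot: [-0.679, 0.734, 0.0, 0.0]
contact_force: [-0.5, 4.7, 0.3]
gripper_width: -0.1
grasp_force: 2.4
```

```bash
python3 -m handwheel '[[0.001,0,0,0,0,0,-1],[0.002,0,0,0,0,0,-1],[0.003,0,0,0,0,0,-1]]'
```

```text
clock: 19.05
position: [581.0, 29.6, 10.5]
ee_rot: [-0.679, 0.734, 0.0, 0.002]
contact_force: [-2.7, 16.8, 1.0]
gripper_width: -0.1
grasp_force: 8.0
```

The stop is met: the TCP no longer advances and the force is rising. I'll ease back to about 11 N and hold.

```bash
python3 -m handwheel '[[-0.0015,0,0,0,0,0,-1],[-0.0015,0,0,0,0,0,-1],[-0.0015,0,0,0,0,0,-1]]'
```

```text
clock: 19.42
position: [580.7, 29.7, 10.4]
ee_rot: [-0.679, 0.734, 0.0, 0.001]
contact_force: [-1.8, 7.6, -0.4]
gripper_width: -0.2
grasp_force: 3.9
```

```bash
python3 -m handwheel '[[0.0007,0,0,0,0,0,-1],[0.0007,0,0,0,0,0,-1],[0.0007,0,0,0,0,0,-1]]'
```

```text
clock: 19.8
position: [580.8, 29.7, 10.5]
ee_rot: [-0.679, 0.734, 0.0, 0.002]
contact_force: [-2.3, 9.6, -0.1]
gripper_width: 0.2
grasp_force: 5.2
```

```bash
python3 -m handwheel '[[0,0,0,0,0,0,-1],[0,0,0,0,0,0,-1],[0,0,0,0,0,0,-1],[0,0,0,0,0,0,-1],[0,0,0,0,0,0,-1],[0,0,0,0,0,0,-1]]'
```

```text
clock: 20.55
position: [580.8, 29.7, 10.5]
ee_rot: [-0.679, 0.734, 0.0, 0.002]
contact_force: [-1.8, 11.1, -0.6]
gripper_width: -0.1
grasp_force: 5.2
```

```bash
python3 -m handwheel '[[0,0,0,0,0,0,-1],[0,0,0,0,0,0,-1],[0,0,0,0,0,0,-1],[0,0,0,0,0,0,-1]]'
python3 -m handwheel '[[-0.002,0,0,0,0,0,-1],[-0.005,0,0,0,0,0,-1],[-0.008,0,0,0,0,0,-1],[-0.008,0,-0.01,0,0,0,-1],[-0.008,0,-0.03,0,0,0,-1],[-0.008,0,-0.06,0,0,0,-1],[-0.008,0,-0.09,0,0,0,-1],[-0.008,0,-0.12,0,0,0,-1],[-0.008,0,-0.14,0,0,0,-1],[-0.008,0,-0.14,0,0,0,-1]]'
python3 -m handwheel '[[-0.03,0,0,0,0,0,-1],[-0.06,0,-0.01,0,0,0,-1],[-0.08,0,-0.02,0,0,0,-1],[-0.08,0,-0.02,0,0,0,-1],[-0.08,0,-0.02,0,0,0,-1],[-0.08,0,-0.02,0,0,0,-1]]'
python3 - <<'E'
from look import *
s,im,d,T,K=look('w7')
P=pts(T,K,d);H=P[...,2];m=((H>26)&(H<36)&(im.max(2)<90)).astype(np.uint8)
n,l,st,c=cv2.connectedComponentsWithStats(m)
for k in st[1:,4].argsort()[::-1][:4]+1:
    print(st[k],cv2.minAreaRect(P[l==k][:,:2].astype(np.float32)),np.median(H[l==k]))
E
```

```text
clock: 21.05
position: [580.8, 29.7, 10.4]
ee_rot: [-0.679, 0.734, 0.0, 0.002]
contact_force: [-1.5, 10.2, 0.1]
gripper_width: 0.2
grasp_force: 5.2
clock: 22.3
position: [581.9, 35.2, 152.7]
ee_rot: [-0.679, 0.734, -0.001, 0.002]
contact_force: [-0.5, 1.1, -0.3]
gripper_width: -0.1
grasp_force: 0.0
clock: 23.05
position: [586.7, 114.0, 169.8]
ee_rot: [-0.679, 0.734, 0.0, -0.001]
contact_force: [1.1, -0.4, 0.4]
gripper_width: -0.0
grasp_force: 0.0
[ 284    0   71  157 4458] ((577.3004760742188, 23.300045013427734), (94.40267944335938, 42.71112823486328), 85.66802978515625) 31.979838669727684
[257   0  90 205 568] ((611.23681640625, 46.305477142333984), (50.27604675292969, 136.44688415527344), 19.502704620361328) 31.12936886385785
[347 201   4  99 117] ((565.0628662109375, 138.48023986816406), (74.2389907836914, 0.3261788487434387), 85.4292984008789) 31.235244545049966
[278 212   5  89 105] ((613.2249145507812, 138.77902221679688), (64.83280181884766, 1.5679514408111572), 86.94071197509766) 30.973787677793496
```

View pics/w7.png

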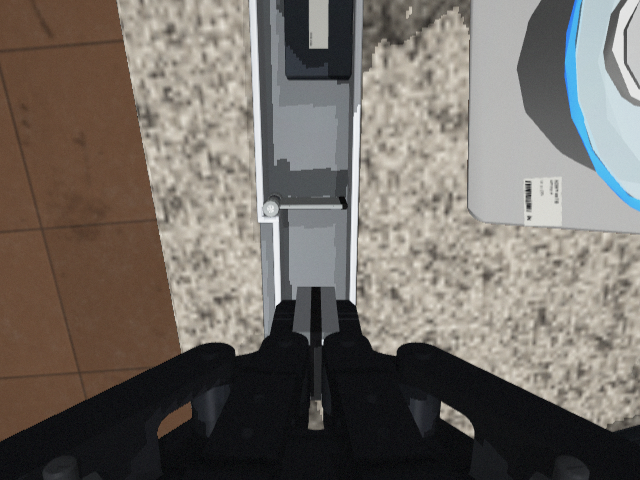

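The box lies straight and flat in the bay, with its rear end at (320,78). The flap is shut across the gate, from (270,207) to (343,205), and the arm is clear.

```bash
python3 -c "
from bench import job_done;print(job_done())"
```

```text
the job is handed in; nothing more can be done
None
```

I handed the job in with the box home on the end stop after a push of about 10–11 N for over a second, the flap shut behind it and the arm clear. One risk remains: the wrist force read 28 N while the box was passing the gate, at about x = 22 mm (my estimate). If more than 20 N on the box lasted past x = 30 mm, the run fails; I had no force reading there. The bottle, dish and vial were not touched as far as I saw, but I didn't measure them again at the end.

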